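# Open a touch-latch bar cupboard with the fingertips

## Task

Open the small handleless wooden cupboard on the worktop for service with the fingertips alone, by touching and pushing: nothing is lifted. First slide the walnut box that stands before its door along the worktop until it is well out of the door's swing; then press the door in near its free right-hand edge, as on any touch latch, and let go so that it springs ajar by itself; last, reach behind the door and push it wide open, about square to the cupboard. The door must not strike the box, and the corkscrew, the tumbler and the things inside the cupboard are to be left as they stand.

Things in the scene. Friction and masses are not known exactly. Their poses are not given: they have to be found in the camera images.
- cupboard: Fixed wooden cupboard, 340 (y) x 160 (x) x 180 mm high. Origin: centre of its underside, z up. Front of its boards at x = -80 mm, looking along its own -x at the robot. Left bay (+y) shut by a handleless door, outer face at x = -86, two brass hinges at its left edge; right bay (-y) an open niche. Boards 14 mm; divider y = -12 to 0. Top free but for two coasters (16 mm) above the niche.
- cupboard_door (a joint): Door angle, rad: 0 shut, + opens to the robot, stop at 1.65. Touch latch: pressed 3 to 5 mm in at the free edge (about 5 N; hard stop at -0.038) the catch lets go; as the finger draws back a damped plunger swings the door to 0.4-0.55 within a second. Pushed right in, it can relatch. Light hinge friction: it stays where left. Panel 150 wide x 135 high x 14 mm, edges at z = 28.5 and 163.5 mm.
- door_press (a point): Where to press: on the door's outer face, 20 mm from the free edge and 20 mm below the upper edge. Moves with the door. Axes of the door: x inward through its thickness, y along its width towards the hinge, z up (when shut, the cupboard's axes). On the inner face a small plastic striker stands out 30 mm near the free edge, 40 to 75 mm above the worktop.
- door_edge (a point): Upper end of the door's free edge (beside the divider), middle of the thickness. Moves with the door, axes as door_press. It turns about door_hinge at 150 mm.
- door_hinge (a point): Lower end of the vertical hinge axis: front left corner of the door, in the plane of its outer face. Fixed; in the cupboard's frame x = -86, y = +153.5, z = 28.5 mm. Seen from above the door opens clockwise.
- box_center (a point): Centre (19.5 mm up) of the loose walnut box, lid closed, 58 (x) x 96 (y) x 39 mm high, 80 to 180 g; axes along its sides. It stands 20 to 60 mm in front of the door, long side within 0.33 rad of it. Clear when its centre is over 180 mm (horizontally) from door_hinge and no part of it is within the 150 mm circle about the hinge that the door sweeps.
- corkscrew_mid (a point): Middle (83 mm up) of the steel winged corkscrew, 41 x 64 x 166 mm, loose, standing upright on the worktop to the right of the cupboard's front. Leave it.
- tumbler_mid (a point): Middle (53 mm up) of the green glass tumbler, 84 mm across, 106 mm high, loose, standing to the left of the cupboard. Leave it.
- jigger_mid (a point): Middle (44 mm up) of the steel jigger (two cones), 44 mm across, 88 mm high, loose, standing inside the cupboard behind the door, on a floor 26 mm above the worktop. Leave it.
- wine_stopper_mid (a point): Middle (36 mm up) of the steel ball stopper, 37 mm across, 73 mm high, loose, inside the cupboard behind the door. Leave it.
Mind the look-alikes: they are no part of the job. Of the things that look like the part that bears box_center, the middle-sized one is meant. Leave any orange look-alike of the part that bears tumbler_mid alone.

How it is judged:
On the way, in this order (a step that is already met when the one before it is completed fails the run):
1. the walnut box has been slid out of the door's swing (horizontal distance between box_center and door_hinge above 0.18 m), for 0.2 s.
2. the catch is released: the door stands ajar by its own spring, not touched by the robot (value of joint cupboard_door between 0.2 and 0.9 rad and contact force between each of the arm, the fingers and cupboard_door_c0 below 0.3 N), for 0.2 s.
3. the door has been pushed wide open (value of joint cupboard_door above 1.2 rad), for 0.1 s.
At the end, for the whole second after the job is handed in: The door rests open by at least 1.2 rad (70 degrees); the walnut box lies flat on the worktop with its centre more than 180 mm (horizontally) from the hinge; the corkscrew, tumbler, jigger and stopper stand upright (value of joint cupboard_door above 1.2 rad and velocity of joint cupboard_door between -0.1 and 0.1 rad/s and horizontal distance between box_center and door_hinge above 0.18 m and angle between box_center's own z axis and vertical below 0.1 rad and height (world z) of box_center between 0.014 and 0.025 m and angle between each of corkscrew_mid, tumbler_mid, jigger_mid, wine_stopper_mid's own z axis and vertical below 0.2 rad); the robot touches nothing.
It fails at once if the walnut box is lifted or tipped (more than 10 mm up, or 0.3 rad) (height (world z) of box_center above 0.0295 m or angle between box_center's own z axis and vertical above 0.3 rad).
It fails at once if the walnut box falls off the worktop (height (world z) of box_center below 0 m).
It fails at once if the door strikes the walnut box (contact force between cupboard_door_c0 and walnut_box above 0.3 N).
It fails at once if the corkscrew or the tumbler is pushed more than 20 mm or tipped (distance of any of corkscrew_mid, tumbler_mid from where it was at the start of the episode above 0.02 m or angle between any of corkscrew_mid, tumbler_mid's own z axis and vertical above 0.3 rad).
It fails at once if the jigger or the stopper inside is pushed more than 20 mm or tipped (distance of any of jigger_mid, wine_stopper_mid from where it was at the start of the episode above 0.02 m or angle between any of jigger_mid, wine_stopper_mid's own z axis and vertical above 0.3 rad).
It also fails if it takes over 51 s, if anything falls off the work surface, if the arm or the gripper's body presses on something with over 40 N, if the wrist force passes 120 N, or if a joint passes its speed limit or range.

## Robot

A 7-joint arm with a two-finger parallel gripper is mounted at the origin on a cart in front of the work surface, level with it; the furniture and walls round the work are solid. World frame = base frame: x ahead of the robot, y to its left, z up, the work surface at z = 0. Lengths are in m, angles in rad, forces in N, time in s.
With the tool pointing down it reaches from about 0.4 to 0.85 m from the base axis. Payload 10.4 kg.
Tool frame: the origin (TCP) lies at the very end of the fingers, on their centre line; the grasp point (between the pads) lies 19 mm behind it (manip.tcp_to_grasp is the distance from the TCP to the grasp point, in m); x points along the fingers, y is the direction in which the jaws open and shut, and the axes are right-handed (so a half turn about x gives the same grasp; the last joint's range is limited). The gripper opens to 85 mm and grips with 20 to 120 N. Pads are 22 mm wide; open, the fingers measure 114 mm over their backs; the gripper's body (76 mm by 85 mm) begins 54 mm behind the grasp point. The pads swing forward as they close: fully open they stand 13 mm farther back than shut.
Start: joints at [1.204, 0.332, -0.065, 1.46, 0.022, 1.35, -0.088], TCP at [0.211, -0.588, 0.231] pointing down, gripper open.
Joint ranges: [-2.6, 2.6], [-0.5, 2.12], [-1.47, 1.34], [0.16, 2.42], [-1.27, 4.41], [0.06, 2.06], [-2.6, 2.6]. Speed limits (rad/s): [2.22, 2.22, 2.79, 2.79, 3.14, 3.14, 3.14].

## Interface

Orientations are given as a unit quaternion [x, y, z, w].
In Python, from workcell import manip, cams, hand_in gives the robot as it stands.
- The arm moves only by the shell command python3 -m handwheel 'ROWS' [FORCE]. ROWS is text: rows parted by semicolons, each of 7 numbers parted by spaces: the shift along the tool's x, y, z in mm, then the turn, a rotation vector about the tool's x, y, z in rad, then the finger opening in mm, from 0 to 85.4. A call has 1 to 8 rows; each row shifts and turns the commanded pose from where the row before left it, along the tool's axes as they then stand; what a row does not reach is not made up. A row lasts 1/10 s, in which the tool goes at most 50 mm and 8.59 degrees, less where a joint would pass 70% of its speed; a pose out of reach is approached as far as the arm can. A call with a gripper value outside its range is refused whole. The fingers move at their own pace and stop on an object; FORCE is the grip in N (left out, the last holds). Time passes only in rows, so rows that do not move let the fingers close. It gives the time, the measured TCP pose, the force and the opening at its end, in the units of the state.
- manip.get_obs(): the state, without advancing time (a new reading comes with each control period).
- cams.camera(name): name is "scene" or "top"; returns a dict with "color" (400x640x3 uint8, blue, green, red), "depth" (400x640 float32, m along the optical axis (not along the pixel's ray), 0 where there is no reading), "camera_matrix" (3x3 intrinsics, pixels), "origin" and "attitude" of the camera in the world. Camera axes: x right, y down, z forward; pixel columns grow to the right and rows downward; lengths in m; the calibration is good to about 2 mm. A picture is of the moment at which its call begins.
- hand_in(): hands the job in, once; it reports no verdict.
Trained networks look in the newest picture that a camera, given by its name, has taken for a name from the list of things; names that differ only in an ending like _2 or _b are one class to them, and where a whole thing is asked for, a point or a joint stands for the part that bears it (a point fixed in the world has none). Each returns a list of dicts, best first, with "conf" (0 to 1); they miss things now and then, are a little off and sometimes report something else, mostly with a low value. They report only what shows in the picture. A call takes as long as a camera call. They do not tell look-alikes from the thing itself.
- cams.recognise(camera, thing): "box" ([left, top, width, height] in pixels, round what is visible of it).
- cams.outline_of(camera, thing): "region" (400x640 bool, what is visible of it) and "box" ([left, top, width, height] in pixels, round what is visible of it).
The state is a dict: "clock": time; "joint_pos": joint angles; "joint_velocities": joint speeds; "tau": joint torques, N m; "position": TCP position; "ee_rot": TCP orientation; "ft_force": force on the tool from outside, world axes, zero at the start; "torque": the same for the moment, N m; "grip_width": opening from 0.0 (shut) to 1.0 (fully open).
Only numpy, scipy, OpenCV 4.12 (cv2) and the standard library are available. Lean on these libraries where they do the work, as an engineer would, in place of code of your own. Each camera call takes 0.05 s, during which the arm holds its last target.

## Working session

There is one attempt and no reset: what is moved stays moved. The work goes in short steps, Python scripts to look and compute and a shell command to move; the robot and the scene stay as the last step left them, time stands still between calls to the robot, and variables do not carry over. Pictures are saved under pics/ and viewed, and the job is handed in when it is done.

```bash
ls; mkdir -p pics
python3 - <<'E'
from workcell import manip, cams
import cv2, numpy as np
o=manip.get_obs()
for k in o: print(k,np.round(o[k],3))
for n in ['scene','top']:
    c=cams.camera(n); cv2.imwrite(f'pics/{n}0.png',c['color']); print(n,c['camera_matrix'],c['origin'],c['attitude'])
    np.savez(f'{n}0.npz',**{k:np.array(v) for k,v in c.items()})
    for t in ['box_center','corkscrew_mid','tumbler_mid','cupboard','cupboard_door']:
        print(t,[(r['box'],round(r['conf'],2)) for r in cams.recognise(n,t)])
E
```

```text
pics
clock 0.0
joint_pos [ 1.204  0.333 -0.065  1.461  0.022  1.35  -0.088]
joint_velocities [ 0.001  0.001 -0.001 -0.    -0.001 -0.001  0.001]
tau [-1.0000e-03 -6.2544e+01  4.8000e-02 -3.9161e+01  1.6000e-02  1.0000e-02
 -0.0000e+00]
position [ 0.211 -0.588  0.231]
ee_rot [-0.697 -0.121  0.697 -0.12 ]
ft_force [ 0.767 -0.581 -0.118]
torque [ 0.01   0.015 -0.067]
grip_width 0.999
scene [[434.32008033   0.         315.72990925]
 [  0.         434.32008033 199.59264581]
 [  0.           0.           1.        ]] [-0.30916572  0.54838226  0.96402292] [-0.44822326  0.79851316 -0.34620179  0.20400237]
box_center [([333.5, 200.3, 31.1, 32.1], 0.98), ([263.2, 236.8, 54.9, 49.8], 0.85), ([378.7, 222.1, 26.1, 23.3], 0.63)]
corkscrew_mid [([380.4, 119.3, 13.6, 44.2], 0.8)]
tumbler_mid [([218.1, 216.4, 34.0, 44.3], 0.92), ([260.2, 194.9, 25.1, 38.3], 0.76)]
cupboard [([264.6, 114.0, 116.2, 101.3], 0.63), ([307.1, 156.7, 40.1, 57.9], 0.42)]
cupboard_door [([307.7, 160.3, 36.9, 53.9], 0.66)]
top [[481.36569137   0.         315.21187433]
 [  0.         481.36569137 202.65291594]
 [  0.           0.           1.        ]] [0.44928089 0.07112987 1.21190398] [ 0.71641956 -0.69672584  0.02811441 -0.02292821]
box_center [([368.2, 266.3, 13.7, 31.6], 0.83), ([330.5, 214.0, 40.4, 32.2], 0.82), ([224.4, 227.5, 48.1, 62.4], 0.78)]
corkscrew_mid [([307.1, 189.5, 65.5, 23.0], 0.66), ([456.3, 151.7, 43.6, 19.3], 0.6)]
tumbler_mid [([190.0, 184.0, 33.2, 39.6], 0.96), ([248.1, 169.2, 34.8, 34.8], 0.79)]
cupboard [([283.1, 127.0, 166.5, 85.5], 0.81)]
cupboard_door [([306.5, 187.7, 67.1, 26.0], 0.65)]
```

View pics/scene0.png

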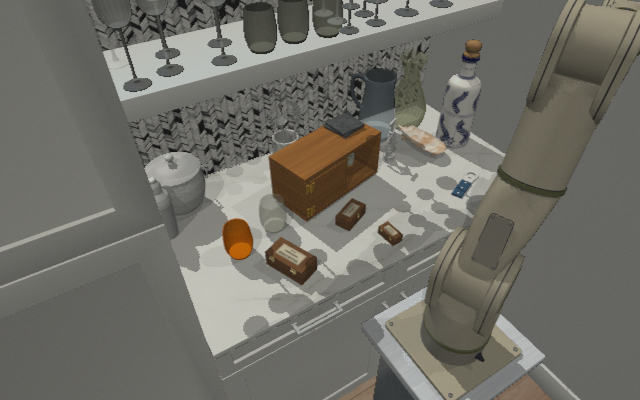

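View pics/top0.png

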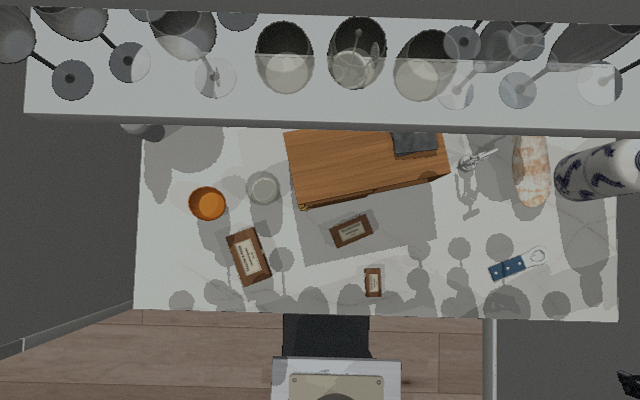

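Top view: cupboard with its door at about (355,195), the middle-sized box at (351,231) in front of it, a larger box at (248,257), a small one at (373,282). The clear tumbler is at (263,188), the orange look-alike at (207,204) and the corkscrew at (475,160). A shelf overhangs the rear. Next I'll measure.

```bash
cat > h.py <<'E'
import numpy as np, cv2
from scipy.spatial.transform import Rotation as R
def load(n): return dict(np.load(n+'.npz'))
def cloud(c):
    d=c['depth']; K=c['camera_matrix']; v,u=np.mgrid[0:400,0:640]
    P=np.stack([(u-K[0,2])/K[0,0]*d,(v-K[1,2])/K[1,1]*d,d],-1)
    W=P@R.from_quat(c['attitude']).as_matrix().T+c['origin']; W[d==0]=np.nan; return W
def proj(c,p):
    q=(np.asarray(p)-c['origin'])@R.from_quat(c['attitude']).as_matrix(); K=c['camera_matrix']
    return q[:,:2]/q[:,2:]*[K[0,0],K[1,1]]+K[:2,2]
E
python3 - <<'E'
from h import *
from workcell import cams
for n in ['top','scene']:
    c=load(n+'0'); W=cloud(c); np.set_printoptions(precision=3,suppress=True)
    print(n)
    if n=='top':
        for u,v in [(60,60),(200,110),(200,125),(480,110),(480,125),(350,270),(160,300),(590,310),(475,158),(248,257),(263,188)]: print((u,v),W[v,u])
    m=(W[...,2]>.165)&(W[...,2]<.19)
    m2=m.copy(); 
    # cupboard top
    k,l,st,ce=cv2.connectedComponentsWithStats(m.astype('uint8'))
    for i in range(1,k):
        if st[i,4]>150:
            p=W[l==i]; r=cv2.minAreaRect((p[:,:2]*1000).astype('float32')); print('top plane',st[i],r,cv2.boxPoints(r).round(1).tolist(),np.median(p[:,2]))
    for t in ['box_center','tumbler_mid','corkscrew_mid']:
        for r in cams.outline_of(n,t):
            p=W[r['region']]; p=p[~np.isnan(p[:,0])]
            q=p[p[:,2]>.006]
            if 'box' in t: q=p[p[:,2]>.8*np.percentile(p[:,2],90)]
            if len(q)<5: continue
            rr=cv2.minAreaRect((q[:,:2]*1000).astype('float32'))
            print(t,round(r['conf'],2),r['box'],'zmax',np.percentile(p[:,2],[50,95]),'rect',np.round(rr[0],1),np.round(rr[1],1),round(rr[2],1))
E
```

```text
top
(60, 60) [0.706 0.458 0.499]
(200, 110) [0.636 0.244 0.498]
(200, 125) [0.624 0.255 0.448]
(480, 110) [ 0.648 -0.179  0.498]
(480, 125) [ 0.626 -0.179  0.497]
(350, 270) [ 0.371 -0.028 -0.001]
(160, 300) [0.284 0.441 0.003]
(590, 310) [ 0.288 -0.628  0.002]
(475, 158) [ 0.644 -0.304  0.108]
(248, 257) [0.398 0.221 0.053]
(263, 188) [0.57  0.196 0.008]
top plane [ 96 123  20 199 986] ((473.5417785644531, 511.4128723144531), (8.126304626464844, 424.96453857421875), 89.542724609375) [[261.0, 509.0], [686.0, 505.70001220703125], [686.0, 513.7999877929688], [261.1000061035156, 517.2000122070312]] 0.17801027587925733
top plane [ 283  129  168   76 8440] ((632.2756958007812, -45.238433837890625), (164.6170196533203, 341.5418701171875), 12.681132316589355) [[514.5, 103.30000305175781], [589.5, -229.89999389648438], [750.0999755859375, -193.8000030517578], [675.0999755859375, 139.39999389648438]] 0.18075607559069107
top plane [591 142  36  53 373] ((611.4285888671875, -565.9280395507812), (117.07063293457031, 53.36096954345703), 14.790461540222168) [[548.0, -555.0999755859375], [561.59997
[... 4014 characters left out ...]
 (358.6079406738281, 13.096087455749512), 88.28382873535156) [[255.1999969482422, 512.4000244140625], [268.29998779296875, 512.0], [279.0, 870.4000244140625], [266.0, 870.7999877929688]] 0.17792065197202178
box_center 0.64 [263.0, 233.6, 52.9, 54.2] zmax [0.05  0.054] rect [396.7 224. ] [131.   76.4] 21.1
box_center 0.63 [333.1, 198.5, 33.9, 31.1] zmax [0.036 0.04 ] rect [466.5 -25.9] [ 56.8 101.8] 24.0
box_center 0.59 [380.4, 225.7, 24.8, 21.6] zmax [0.025 0.029] rect [341.9 -80.3] [70.9 38.5] 0.2
tumbler_mid 0.87 [220.9, 216.9, 30.7, 44.9] zmax [0.067 0.102] rect [521.9 326.2] [86.4 79.8] 5.6
tumbler_mid 0.65 [260.0, 194.7, 25.9, 35.1] zmax [0.07  0.102] rect [563.6 195.3] [77.9 86.8] 87.9
```

```bash
cat >> h.py <<'E'
np.set_printoptions(precision=4,suppress=True)
def st():
    from workcell import manip
    o=manip.get_obs(); return o, np.array(o['position']), R.from_quat(o['ee_rot'])
def frame(xd,zd):
    x=np.array(xd,float); x/=np.linalg.norm(x); z=np.array(zd,float); z-=x*(z@x); z/=np.linalg.norm(z)
    return R.from_matrix(np.stack([x,np.cross(z,x),z],1))
def go(tp,tR=None,p=None,r=None):
    if p is None: o,p,r=st(); print('t',o['clock'],'p',p,'F',np.array(o['ft_force']),'grip',o['grip_width'],'q',np.array(o['joint_pos']))
    d=r.inv().apply(np.array(tp)-p)*1000
    print('shift mm (tool)',d.round(1),'|',np.linalg.norm(d).round(1))
    if tR is not None:
        w=(r.inv()*tR).as_rotvec(); print('turn',w,'deg',np.degrees(np.linalg.norm(w)).round(1),' shift after turn',tR.inv().apply(np.array(tp)-p).round(4)*1000)
C=np.array([.6335,-.044]); YAW=np.radians(13.2)
def cup(x,y): c,s=np.cos(YAW),np.sin(YAW); return C+np.array([c*x-s*y,s*x+c*y])/1000
H=cup(-86,153.5)
def door(th,u,v=0):  # u mm from hinge along width, v mm inward from outer face
    a=YAW-th; wy=np.array([np.sin(a),-np.cos(a)]); n=np.array([np.cos(a),np.sin(a)])
    return H+(wy*u+n*v)/1000
E
python3 - <<'E'
from h import *
o,p,r=st(); print(r.as_matrix()); print('hinge',H,'edge',door(0,150),'press',door(0,130))
c=load('top0')
pts=[[*H,.1635],[*door(0,150),.1635],[*cup(-80,170),.18],[*cup(-80,-170),.18],[*cup(80,170),.18],[*cup(80,-170),.18]]
for n in ['top','scene']:
    c=load(n+'0'); im=c['color'].copy()
    for q in proj(c,pts): cv2.circle(im,tuple(int(round(t)) for t in q),2,(0,255,255),-1)
    s=im[100:320,180:520] if n=='top' else im[90:260,200:440]
    cv2.imwrite(f'pics/{n}1.png',cv2.resize(s,None,fx=2.3,fy=2.3))
    W=cloud(c)
    m=(W[...,2]>.19)&(W[...,2]<.21)&(abs(W[...,0]-.63)<.12)&(abs(W[...,1]+.1)<.15)
    q=W[m]; print('coasters',cv2.minAreaRect((q[:,:2]*1000).astype('float32')),np.percentile(q[:,2],95))
s=np.radians(24)
push=[np.sin(s),-np.cos(s),0]
t=np.radians(20)
f=np.array([np.cos(s),np.sin(s),0])
xd=np.cos(t)*np.array([0,0,-1])+np.sin(t)*f
for sg in (1,-1):
    T=frame(xd,sg*np.array(push)); go([.442,.033,.25],T);
E
```

```text
[[ 0.      0.3371 -0.9415]
 [-0.0001 -0.9415 -0.3371]
 [-1.      0.0001 -0.    ]]
hinge [0.5147 0.0858] edge [ 0.549  -0.0602] press [ 0.5444 -0.0408]
coasters ((662.318359375, -146.00216674804688), (51.382606506347656, 95.69237518310547), 10.986164093017578) 0.19982012217005113
coasters ((682.396728515625, -141.2323760986328), (98.58165740966797, 97.3947525024414), 8.656052589416504) 0.19651601910264072
t 0.9 p [ 0.2107 -0.5884  0.2313] F [ 0.4792  0.405  -0.2674] grip 1.0006726535279333 q [ 1.2044  0.3322 -0.0647  1.4601  0.0216  1.3499 -0.0885]
shift mm (tool) [ -18.7 -507.1 -427.2] | 663.3
turn [-1.6274  0.287   0.2661] deg 95.9  shift after turn [ 141.2  442.4 -473.6]
t 0.9 p [ 0.2107 -0.5884  0.2313] F [ 0.4792  0.405  -0.2674] grip 1.0006726535279333 q [ 1.2044  0.3322 -0.0647  1.4601  0.0216  1.3499 -0.0885]
shift mm (tool) [ -18.7 -507.1 -427.2] | 663.3
turn [ 1.4793  0.2608 -0.2812] deg 87.6  shift after turn [ 141.2 -442.4  473.6]
```

```bash
python3 -m handwheel 2>&1 | head -20
```

```text
invalid input
```

View pics/top1.png

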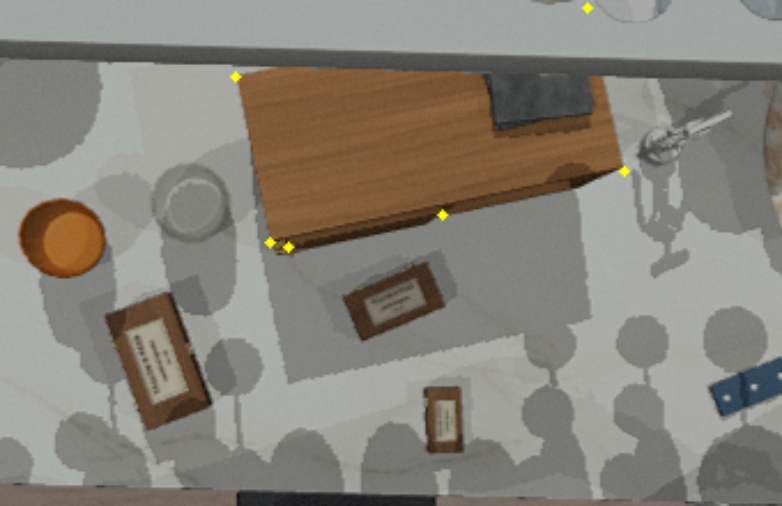

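View pics/scene1.png

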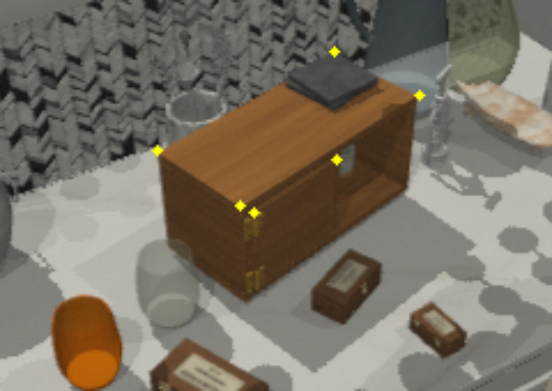

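The projected cupboard corners, hinge and door edge (yellow) fall within 1–2 px of the wood in both views. The box and its look-alikes are as measured. Now the transfer to above the left end of the box.

```bash
python3 -m handwheel '-1 -32 -27 0 0 0 40; -1 -32 -27 0 0 0 40; -1 -32 -27 0 0 0 40; -1 -32 -27 0 0 0 40; -1 -32 -27 0 0 0 40; -1 -32 -27 0 0 0 40; -1 -32 -27 0 0 0 40; -1 -32 -27 0 0 0 40'; python3 -m handwheel '-1 -32 -27 0 0 0 40; -1 -32 -27 0 0 0 40; -1 -32 -27 0 0 0 40; -1 -32 -27 0 0 0 40; -1 -32 -27 0 0 0 40; -1 -32 -27 0 0 0 40; -1 -32 -27 0 0 0 40; 0 0 0 0 0 0 40'
python3 - <<'E'
from h import *
s=np.radians(24);push=[np.sin(s),-np.cos(s),0];t=np.radians(20)
f=np.array([np.cos(s),np.sin(s),0]);xd=np.cos(t)*np.array([0,0,-1])+np.sin(t)*f
go([.442,.033,.25],frame(xd,push))
E
```

```text
clock: 1.7
position: [0.3281, -0.273, 0.2396]
ee_rot: [0.697, 0.121, -0.697, 0.121]
ft_force: [0.6, -0.2, -0.3]
grip_width: 0.47
clock: 2.5
position: [0.4314, 0.0054, 0.247]
ee_rot: [0.697, 0.124, -0.696, 0.123]
ft_force: [0.4, -0.0, -0.2]
grip_width: 0.468
t 2.5 p [0.4314 0.0054 0.247 ] F [ 0.366  -0.0142 -0.1714] grip 0.46845287060928736 q [ 0.6683 -0.0932 -0.7277  1.8803 -0.0647  1.3295 -1.2614]
shift mm (tool) [ -3.  -22.3 -19.5] | 29.7
turn [-1.6203  0.2838  0.2655] deg 95.5  shift after turn [  4.3  20.7 -20.9]
```

```bash
python3 -m handwheel '0 0 0 -.135 .0237 .0221 40; 0 0 0 -.135 .0237 .0221 40; 0 0 0 -.135 .0237 .0221 40; 0 0 0 -.135 .0237 .0221 40; 0 0 0 -.135 .0237 .0221 40; 0 0 0 -.135 .0237 .0221 40; 0 0 0 -.135 .0237 .0221 40; 0 0 0 -.135 .0237 .0221 40'; python3 -m handwheel '0 0 0 -.135 .0237 .0221 40; 0 0 0 -.135 .0237 .0221 40; 0 0 0 -.135 .0237 .0221 40; 0 0 0 -.135 .0237 .0221 40; 0 0 0 0 0 0 40'
python3 - <<'E'
from h import *
from workcell import cams
s=np.radians(24);push=[np.sin(s),-np.cos(s),0];t=np.radians(20)
f=np.array([np.cos(s),np.sin(s),0]);xd=np.cos(t)*np.array([0,0,-1])+np.sin(t)*f
go([.440,.038,.25],frame(xd,push))
print(st()[2].as_matrix())
c=cams.camera('scene'); cv2.imwrite('pics/s2.png',c['color'])
E
```

```text
clock: 3.3
position: [0.4301, -0.0004, 0.2465]
ee_rot: [0.602, 0.413, -0.456, 0.51]
ft_force: [0.3, -0.5, 0.6]
grip_width: 0.47
clock: 3.8
position: [0.4298, -0.0008, 0.2462]
ee_rot: [0.484, 0.516, -0.279, 0.65]
ft_force: [0.1, 0.7, -0.5]
grip_width: 0.466
t 3.8 p [ 0.4298 -0.0008  0.2462] F [ 0.0982  0.6924 -0.4588] grip 0.4656543077928622 q [ 0.4046 -0.3422 -0.3134  2.1344 -0.3126  1.0442  0.6232]
shift mm (tool) [  4.9  24.7 -31.5] | 40.3
turn [-0.0062  0.0022  0.0014] deg 0.4  shift after turn [  5.   24.9 -31.3]
[[ 0.3121  0.8614  0.4007]
 [ 0.1366  0.3767 -0.9162]
 [-0.9402  0.3407 -0.0001]]
```

View pics/s2.png

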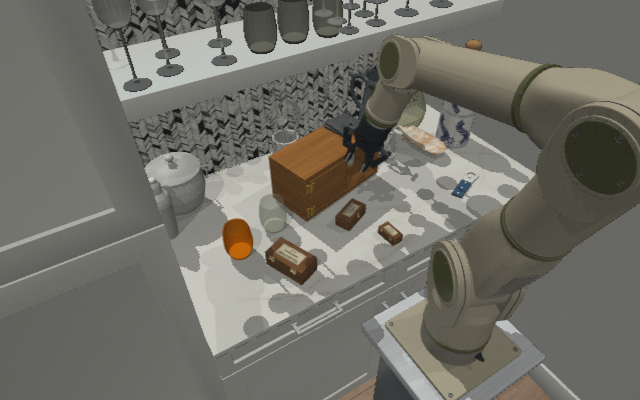

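Fingers above the front of the box area, arm clear of the shelf. Now down behind the box's left end.

Run:
```python
from h import *
go([.438,.040,.017]); o,p,r=st(); go([.438,.040,.2462],None,p,r); print('down 229:',r.inv().apply([0,0,-229]))
```

```text
t 3.85 p [ 0.43   -0.0004  0.2463] F [-0.5289  0.4164  0.1927] grip 0.4704145126327232 q [ 0.4054 -0.3419 -0.3157  2.1336 -0.3118  1.0445  0.6163]
shift mm (tool) [223.6 -56.  -33.7] | 233.0
shift mm (tool) [  8.1  21.9 -33.9] | 41.2
down 229: [215.3534 -77.8708   0.2696]
```

```bash
python3 -m handwheel '4 11 -17 0 0 0 25; 4 11 -17 0 0 0 25; 36 -13 0 0 0 0 25; 36 -13 0 0 0 0 25; 36 -13 0 0 0 0 25; 36 -13 0 0 0 0 25; 36 -13 0 0 0 0 25; 0 0 0 0 0 0 25'
python3 - <<'E'
from h import *
from workcell import cams
go([.438,.040,.017]); print(st()[2].as_matrix())
c=cams.camera('scene'); cv2.imwrite('pics/s3.png',cv2.resize(c['color'][120:300,180:480],None,fx=2.6,fy=2.6))
E
```

```text
clock: 4.65
position: [0.4348, 0.041, 0.0508]
ee_rot: [0.484, 0.518, -0.282, 0.646]
ft_force: [-0.9, -0.2, 1.0]
grip_width: 0.291
t 4.65 p [0.4348 0.041  0.0508] F [-0.8819 -0.1871  1.0275] grip 0.29056565534573386 q [ 0.3704 -0.0547 -0.4748  2.3652 -0.2643  0.5154  0.5095]
shift mm (tool) [32.7 -8.9  2.4] | 34.0
[[ 0.3038  0.8661  0.3969]
 [ 0.1374  0.3724 -0.9178]
 [-0.9428  0.3334 -0.0059]]
```

View pics/s3.png

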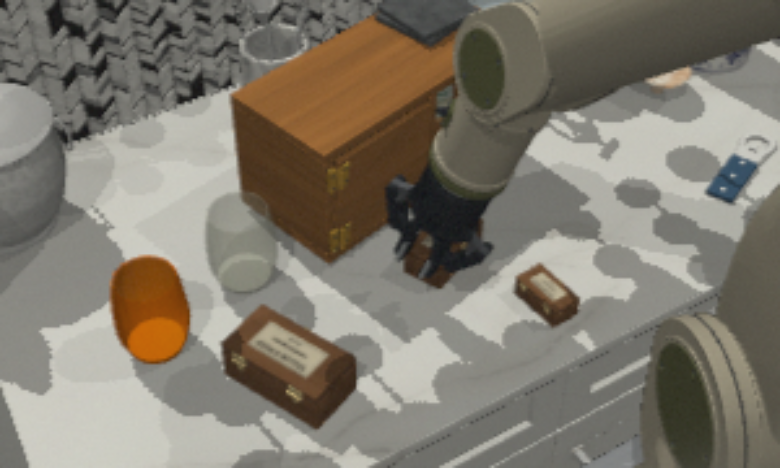

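The fingers are just left of the box, gripper body clear of the door. I'll go down the rest of the way.

```bash
python3 -m handwheel '11 -3 1 0 0 0 25; 11 -3 1 0 0 0 25; 11 -3 0 0 0 0 25; 0 0 0 0 0 0 25'
python3 - <<'E'
from h import *
go([.438,.040,.017]); print(st()[2].as_matrix())
E
```

```text
clock: 5.1
position: [0.4425, 0.0399, 0.0222]
ee_rot: [0.485, 0.515, -0.28, 0.649]
ft_force: [0.6, 0.5, 0.8]
grip_width: 0.296
t 5.1 p [0.4425 0.0399 0.0222] F [0.5912 0.4737 0.8296] grip 0.29555646054470247 q [ 0.3682  0.0294 -0.4808  2.3746 -0.218   0.416   0.4842]
shift mm (tool) [ 3.4 -5.6 -1.9] | 6.9
[[ 0.3129  0.8624  0.3979]
 [ 0.1361  0.3739 -0.9174]
 [-0.94    0.3413 -0.0004]]
```

```bash
python3 -m handwheel '3 -1 4 0 0 0 25; 0 0 8 0 0 0 25; 0 0 8 0 0 0 25; 0 0 8 .017 -.006 0 25; 0 0 8 .017 -.006 0 25; 0 0 8 .017 -.006 0 25; 0 0 0 0 0 0 25'
cat > look.py <<'E'
from h import *
from workcell import cams
import sys
t=sys.argv[1]
go([.49,-.08,.02])
for n in ['top','scene']:
    c=cams.camera(n); W=cloud(c); im=c['color']
    cv2.imwrite(f'pics/{n}_{t}.png',cv2.resize(im[110:310,180:500] if n=='top' else im[120:300,180:480],None,fx=2.4,fy=2.4))
    for r in cams.outline_of(n,'box_center'):
        p=W[r['region']]; p=p[~np.isnan(p[:,0])]; z=np.percentile(p[:,2],90)
        q=p[(p[:,2]>z-.008)&(p[:,2]<z+.008)]
        if len(q)<20: continue
        rr=cv2.minAreaRect((q[:,:2]*1000).astype('float32'))
        print(n,round(r['conf'],2),'z',z.round(3),np.round(rr[0],1),np.round(rr[1],1),round(rr[2],1),'d hinge',np.linalg.norm(np.array(rr[0])/1000-H).round(3))
E
python3 look.py a
```

```text
clock: 5.8
position: [0.4591, -0.0016, 0.0177]
ee_rot: [0.498, 0.502, -0.297, 0.641]
ft_force: [-0.3, 0.0, 0.9]
grip_width: 0.295
t 5.8 p [ 0.4591 -0.0016  0.0177] F [-0.2625  0.0466  0.8509] grip 0.29466091895285845 q [ 0.4166  0.0758 -0.4289  2.3409 -0.2149  0.413   0.5319]
shift mm (tool) [-1.7  2.4 84.3] | 84.3
top 0.96 z 0.056 [399.9 221. ] [128.6  72.2] 22.3 d hinge 0.177
top 0.61 z 0.043 [479.2 -60.1] [55.  92.9] 20.7 d hinge 0.15
scene 0.8 z 0.053 [397.1 222.5] [130.2  72.5] 22.1 d hinge 0.18
scene 0.74 z 0.028 [342.8 -81.4] [73.7 40.2] 4.0 d hinge 0.24
```

View pics/scene_a.png

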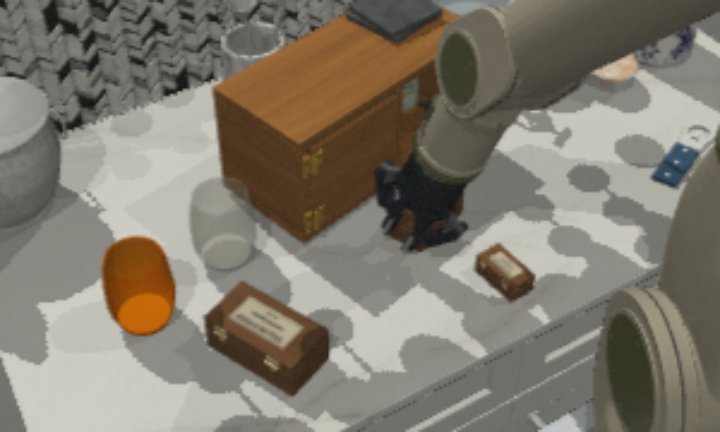

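View pics/top_a.png

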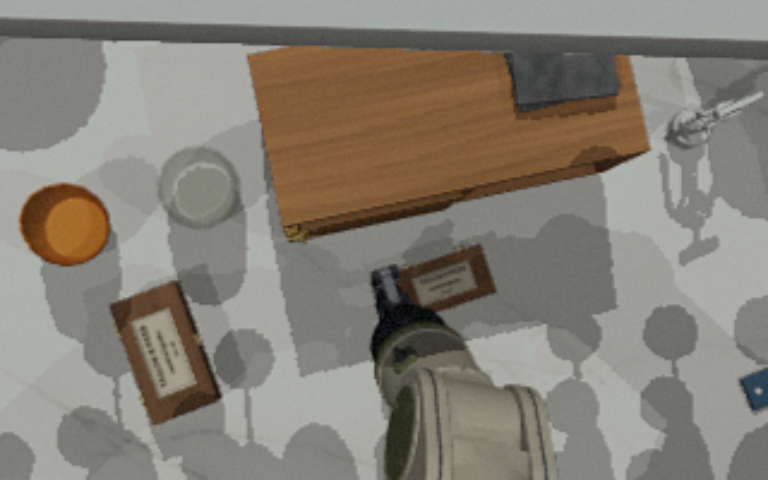

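The box is sliding squarely in front of the fingers and turning with them. I'll keep going.

```bash
python3 -m handwheel '0 0 9 .017 -.006 0 25; 0 0 9 .017 -.006 0 25; 0 0 9 .017 -.006 0 25; 0 0 9 .017 -.006 0 25; 0 0 9 .017 -.006 0 25; 0 0 9 .017 -.006 0 25; 0 0 9 .017 -.006 0 25; 0 0 0 0 0 0 25'; python3 look.py b
```

```text
clock: 6.8
position: [0.4779, -0.0619, 0.0176]
ee_rot: [0.529, 0.47, -0.337, 0.621]
ft_force: [0.2, 0.7, 0.1]
grip_width: 0.292
t 6.8 p [ 0.4779 -0.0619  0.0176] F [0.1617 0.7356 0.1391] grip 0.29222176414395273 q [ 0.4682  0.1191 -0.3589  2.2923 -0.1875  0.4171  0.5061]
shift mm (tool) [ 0.4  8.1 20.3] | 21.9
top 0.78 z 0.043 [ 489.7 -124. ] [53.4 89.7] 12.9 d hinge 0.211
top 0.77 z 0.056 [399.8 220.6] [128.   72.1] 22.5 d hinge 0.177
scene 0.85 z 0.028 [341.3 -81.2] [69.8 39.8] 3.9 d hinge 0.241
scene 0.62 z 0.053 [396.6 223.3] [130.8  73.2] 22.4 d hinge 0.181
```

View pics/top_b.png

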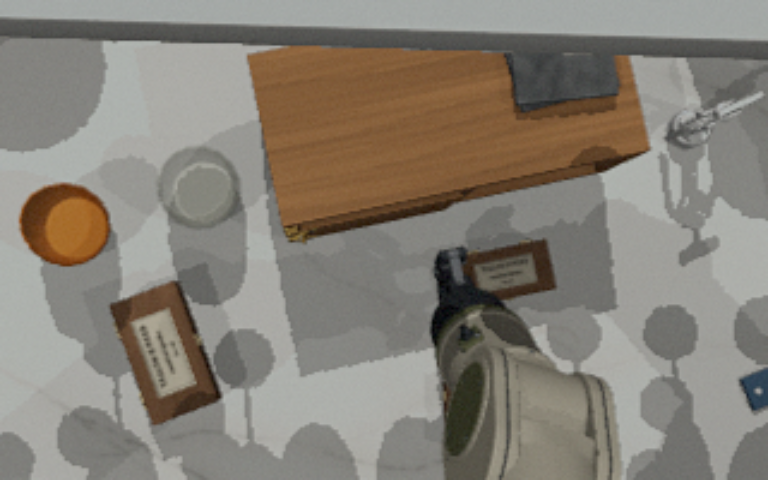

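```bash
python3 -m handwheel '0 0 8 0 0 0 25; 0 0 8 0 0 0 25; 0 0 8 0 0 0 25; 0 0 4 0 0 0 25; 0 0 0 0 0 0 25; 0 0 -15 0 0 0 25; 0 0 -10 0 0 0 25; 0 0 0 0 0 0 25'; python3 -m handwheel '-28 10 0 0 0 0 10; -38 14 0 0 0 0 0; -38 14 0 0 0 0 0; -38 14 0 0 0 0 0; -38 14 0 0 0 0 0; 0 0 0 0 0 0 0'; python3 look.py c
python3 - <<'E'
from h import *
for T in (30,):
    t=np.radians(T); n=np.array([np.cos(YAW),np.sin(YAW),0])
    xd=np.cos(t)*np.array([0,0,-1])+np.sin(t)*n
    pr=door(0,130,0); fr=frame(xd,np.cross(xd,[0,0,1]) if 0 else [np.sin(YAW),-np.cos(YAW),0])
    go([*(pr-n[:2]*.07),.2],fr); go([*(pr-n[:2]*.07),.14],fr); print(fr.as_matrix(),pr)
E
```

```text
clock: 7.8
position: [0.4779, -0.0625, 0.0175]
ee_rot: [0.528, 0.471, -0.336, 0.621]
ft_force: [-0.7, -0.3, 1.3]
grip_width: 0.293
clock: 8.4
position: [0.482, -0.0647, 0.2155]
ee_rot: [0.529, 0.467, -0.335, 0.624]
ft_force: [0.6, 0.8, -0.2]
grip_width: 0.003
t 8.4 p [ 0.482  -0.0647  0.2155] F [ 0.595   0.8213 -0.1736] grip 0.0032488483468255417 q [ 0.5068 -0.1875 -0.3402  2.088  -0.2452  0.9119  0.5122]
shift mm (tool) [184.8 -64.1  16.2] | 196.3
top 0.69 z 0.031 [343.8 -82.9] [65.8 39.3] 1.7 d hinge 0.24
top 0.62 z 0.056 [399.6 220.9] [128.1  72.2] 22.5 d hinge 0.178
top 0.6 z 0.043 [ 499.4 -157. ] [51.3 76.6] 11.1 d hinge 0.243
scene 0.91 z 0.028 [341.4 -82.5] [72.2 43.1] 7.3 d hinge 0.242
scene 0.88 z 0.053 [396.8 223.6] [129.8  70.4] 22.8 d hinge 0.181
scene 0.71 z 0.039 [ 493.7 -144.9] [54.8 98.7] 13.9 d hinge 0.232
t 8.6 p [ 0.4785 -0.0639  0.208 ] F [ 0.0301  0.1807 -0.5786] grip -0.0010500010773471188 q [ 0.5062 -0.1816 -0.341   2.097  -0.2447  0.9085  0.5119]
shift mm (tool) [ 7.3 -3.2 -7.4] | 10.9
turn [-0.0008 -0.0025  0.1782] deg 10.2  shift after turn [ 6.6 -4.5 -7.4]
t 8.6 p [ 0.4785 -0.0639  0.208 ] F [ 0.0301  0.1807 -0.5786] grip -0.0010500010773471188 q [ 0.5062 -0.1816 -0.341   2.097  -0.2447  0.9085  0.5119]
shift mm (tool) [ 63.8 -23.5  -7.3] | 68.4
turn [-0.0008 -0.0025  0.1782] deg 10.2  shift after turn [ 58.6 -34.5  -7.4]
[[ 0.4868  0.8431  0.2284]
 [ 0.1142  0.1978 -0.9736]
 [-0.866   0.5     0.    ]] [ 0.5444 -0.0408]
```

View pics/scene_c.png

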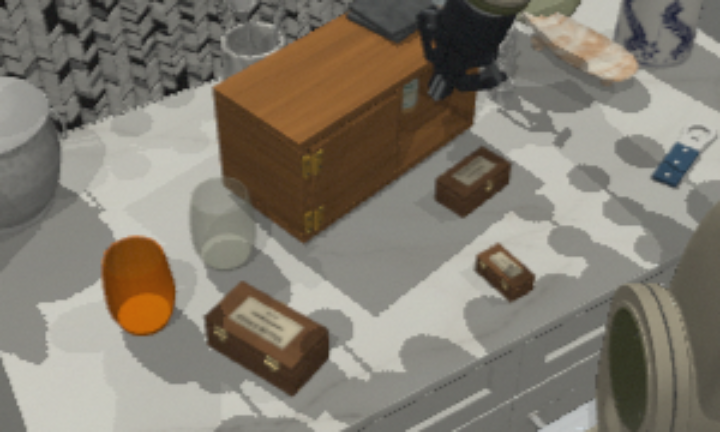

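The box is parked right of the door swing (d ≈ 0.235 m from the hinge), flat; nothing else moved. Fingers shut for the press.

```bash
python3 -m handwheel '0 0 0 0 0 .09 0; 0 0 0 0 0 .088 0; 15 -9 -2 0 0 0 0; 15 -9 -2 0 0 0 0; 15 -9 -2 0 0 0 0; 15 -9 -2 0 0 0 0; 0 0 0 0 0 0 0'
python3 - <<'E'
from h import *
n=np.array([np.cos(YAW),np.sin(YAW)]);pr=door(0,130,0)
go([*(pr-n*.03),.138])
print('inward 10mm =',st()[2].inv().apply([*(n*10),0]), 'dist TCP to face along n',n@(pr-st()[1][:2]), 'lateral (+=to free edge)', np.array([np.sin(YAW),-np.cos(YAW)])@(st()[1][:2]-pr))
E
```

```text
clock: 9.3
position: [0.4738, -0.0554, 0.1355]
ee_rot: [0.568, 0.424, -0.281, 0.647]
ft_force: [0.3, 0.0, -0.2]
grip_width: -0.001
t 9.3 p [ 0.4738 -0.0554  0.1355] F [ 0.3111  0.0423 -0.1943] grip -0.0009993753840313781 q [ 0.4531 -0.1967 -0.2679  2.335  -0.488   0.5663  0.7656]
shift mm (tool) [18.7 37.8  1.9] | 42.2
inward 10mm = [4.962  8.6821 0.0098] dist TCP to face along n 0.07207137408395717 lateral (+=to free edge) -0.0018719174863855142
```

```bash
python3 -m handwheel '7 13 1 0 0 0 0; 7 13 1 0 0 0 0; 7 13 0 0 0 0 0; 0 0 0 0 0 0 0'; for i in 1; do python3 -m handwheel '1 1.7 0 0 0 0 0; 1 1.7 0 0 0 0 0; 1 1.7 0 0 0 0 0; 0 0 0 0 0 0 0'; done
python3 - <<'E'
from h import *
n=np.array([np.cos(YAW),np.sin(YAW)]);pr=door(0,130,0);print('dist TCP to face along n',n@(pr-st()[1][:2]), 'lateral', np.array([np.sin(YAW),-np.cos(YAW)])@(st()[1][:2]-pr))
E
```

```text
clock: 9.7
position: [0.5209, -0.0474, 0.141]
ee_rot: [0.568, 0.422, -0.28, 0.649]
ft_force: [-0.1, -0.2, 0.1]
grip_width: -0.0
clock: 10.1
position: [0.5255, -0.0466, 0.1407]
ee_rot: [0.568, 0.422, -0.28, 0.649]
ft_force: [0.6, -0.4, 1.2]
grip_width: -0.0
dist TCP to face along n 0.01973816650672806 lateral 0.001346756161362032
```

```bash
python3 -m handwheel '1 1.7 0 0 0 0 0; 1 1.7 0 0 0 0 0; 0 0 0 0 0 0 0';python3 -m handwheel '1 1.7 0 0 0 0 0; 1 1.7 0 0 0 0 0; 0 0 0 0 0 0 0';python3 -m handwheel '1 1.7 0 0 0 0 0; 1 1.7 0 0 0 0 0; 0 0 0 0 0 0 0'
```

```text
clock: 10.4
position: [0.5296, -0.0455, 0.1407]
ee_rot: [0.568, 0.422, -0.28, 0.649]
ft_force: [-0.3, -1.2, 1.0]
grip_width: 0.006
clock: 10.7
position: [0.5335, -0.0446, 0.1406]
ee_rot: [0.568, 0.422, -0.28, 0.649]
ft_force: [-0.3, -0.2, -0.0]
grip_width: -0.002
clock: 11.0
position: [0.5373, -0.0437, 0.1406]
ee_rot: [0.568, 0.422, -0.28, 0.649]
ft_force: [0.6, -0.3, 0.6]
grip_width: 0.002
```

```bash
python3 -m handwheel '1 1.7 0 0 0 0 0; 0.5 0.9 0 0 0 0 0; 0 0 0 0 0 0 0';python3 -m handwheel '1 1.7 0 0 0 0 0; 0 0 0 0 0 0 0';python3 -m handwheel '1 1.7 0 0 0 0 0; 0 0 0 0 0 0 0'
```

```text
clock: 11.3
position: [0.5401, -0.043, 0.1406]
ee_rot: [0.568, 0.422, -0.28, 0.649]
ft_force: [-0.0, 0.3, -0.6]
grip_width: 0.001
clock: 11.5
position: [0.5418, -0.0427, 0.1404]
ee_rot: [0.568, 0.422, -0.28, 0.649]
ft_force: [-2.8, -1.0, 1.6]
grip_width: -0.003
clock: 11.7
position: [0.5437, -0.0422, 0.1404]
ee_rot: [0.568, 0.422, -0.28, 0.649]
ft_force: [-4.2, -0.6, 2.1]
grip_width: 0.0
```

Contact at x ≈ 0.541, the force is rising. A couple of mm more, then draw back quickly.

```bash
python3 -m handwheel '1 1.7 0 0 0 0 0; 0 0 0 0 0 0 0'; python3 -m handwheel '0.3 0.5 0 0 0 0 0; 0 0 0 0 0 0 0'
```

```text
clock: 11.9
position: [0.5456, -0.0417, 0.1403]
ee_rot: [0.568, 0.422, -0.28, 0.649]
ft_force: [-4.4, -1.6, 1.5]
grip_width: -0.002
clock: 12.1
position: [0.5458, -0.0417, 0.1403]
ee_rot: [0.568, 0.422, -0.28, 0.648]
ft_force: [-9.0, -1.1, 5.6]
grip_width: -0.001
```

```bash
python3 -m handwheel '-13 -22 0 0 0 0 0; -22 -38 0 0 0 0 0; -22 -38 0 0 0 0 0; -22 -38 0 0 0 0 0; 0 0 0 0 0 0 0; 0 0 0 0 0 0 0; 0 0 0 0 0 0 0; 0 0 0 0 0 0 0'; python3 -m handwheel '0 0 0 0 0 0 0; 0 0 0 0 0 0 0; 0 0 0 0 0 0 0; 0 0 0 0 0 0 0'; python3 look.py d
```

```text
clock: 12.9
position: [0.4272, -0.0699, 0.1477]
ee_rot: [0.57, 0.421, -0.278, 0.649]
ft_force: [0.4, 0.6, -0.4]
grip_width: -0.0
clock: 13.3
position: [0.4266, -0.0709, 0.1479]
ee_rot: [0.57, 0.421, -0.279, 0.649]
ft_force: [-0.4, 0.5, 0.4]
grip_width: -0.001
t 13.3 p [ 0.4266 -0.0709  0.1479] F [-0.414   0.4552  0.3673] grip -0.0006847696011281539 q [ 0.6388 -0.3327 -0.3359  2.4025 -0.6124  0.672   0.9368]
shift mm (tool) [140.4 -13.1  23.8] | 143.0
top 0.9 z 0.056 [399.9 220.8] [128.4  71.6] 22.3 d hinge 0.177
top 0.83 z 0.043 [ 495.4 -147.6] [53.2 96.6] 13.3 d hinge 0.234
top 0.68 z 0.032 [344.  -74.4] [24.3 66.2] 88.0 d hinge 0.234
scene 0.77 z 0.053 [397.3 223. ] [130.6  73.4] 23.1 d hinge 0.181
scene 0.59 z 0.028 [341.9 -81.7] [68.6 40.2] 5.0 d hinge 0.241
```

View pics/scene_d.png

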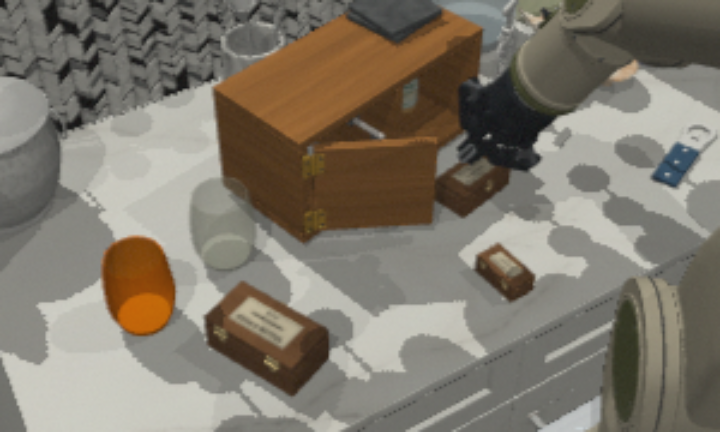

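View pics/top_d.png

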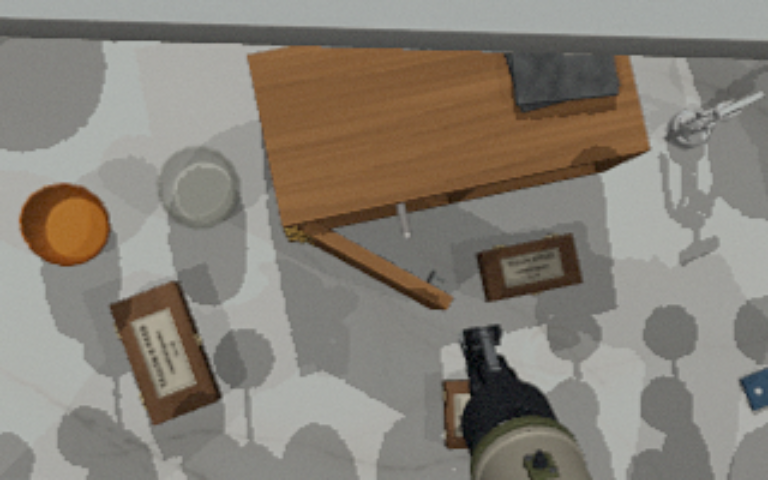

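Run:
```python
from h import *
from workcell import cams
print(st()[0]['clock'])
for n in ['top','scene']:
    c=cams.camera(n); W=cloud(c)
    m=(W[...,2]>.155)&(W[...,2]<.170)&(W[...,0]<.52)&(W[...,0]>.38)&(W[...,1]>-.045)&(W[...,1]<.075)
    q=W[m][:,:2]; d=q-H; a=np.arctan2(d[:,0],-d[:,1])  # dir (sin a,-cos a)
    far=np.linalg.norm(d,axis=1); print(n,len(q),'angle',YAW-np.percentile(a[far>.08],[10,50,90]),'rmax',far.max())
    if n=='top':
        m=(W[...,2]>.05)&(W[...,2]<.2)&(abs(W[...,0]-.53)<.03)&(abs(W[...,1]+.005)<.02)&(abs(W[...,2]-.1)<.09)
        for u,v in [(348,200),(348,204),(348,207),(349,196),(360,226)]: print((u,v),W[v,u])
```

```text
13.5
top 396 angle [0.6684 0.6189 0.5582] rmax 0.14498232581191225
(348, 200) [ 0.5344 -0.0082  0.1467]
(348, 204) [ 0.5255 -0.0085  0.1457]
(348, 207) [ 0.5187 -0.0084  0.1491]
(349, 196) [ 0.5538 -0.0193  0.0281]
(360, 226) [ 0.4813 -0.0508  0.0006]
scene 219 angle [0.7117 0.667  0.584 ] rmax 0.14572087292326447
```

The door stands ajar at about 0.65 rad with nothing touching it, and the box is clear of its edge. The steel plunger rod pokes out at (404,220), z ≈ 0.146, at cupboard y ≈ 61 mm, so I'll stay to the right of it. Next: raise, set the tool vertical, and come down behind the door.

```bash
python3 -m handwheel '-35 20 0 0 0 0 0; -35 20 0 0 0 0 0; -35 20 0 0 0 0 0; 0 0 0 0 0 -.14 0; 0 0 0 0 0 -.14 0; 0 0 0 0 0 -.14 0; 0 0 0 0 0 -.1 0; 0 0 0 0 0 0 0'
python3 - <<'E'
from h import *
fr=frame([0,0,-1],[np.sin(YAW),-np.cos(YAW),0])
p0=door(.68,128,43); print('start',p0); go([*p0,.25],fr)
ci=np.array([p0[0]-C[0],p0[1]-C[1]]); print('cup',[ci@[np.cos(YAW),np.sin(YAW)],ci@[-np.sin(YAW),np.cos(YAW)]])
for th in (.7,.9,1.1,1.3,1.5): 
    d=door(th,128,29); print(th,d, 'tool shift from start (x,y,z mm)',fr.inv().apply(np.r_[d-p0,0])*1000)
E
```

```text
clock: 14.4
position: [0.4268, -0.0708, 0.2684]
ee_rot: [0.442, 0.555, -0.435, 0.554]
ft_force: [-0.3, 0.6, 0.3]
grip_width: 0.002
start [ 0.4978 -0.0482]
t 14.4 p [ 0.4268 -0.0708  0.2684] F [-0.2765  0.6136  0.2524] grip 0.0020387879883499486 q [ 0.7559 -0.103  -0.6337  1.848  -0.0703  1.3725  0.3704]
shift mm (tool) [19.  74.2 -5.6] | 76.8
turn [ 0.0018 -0.0059 -0.0072] deg 0.5  shift after turn [18.4 74.3 -5.9]
cup [np.float64(-0.13304988016807404), np.float64(0.026932591967087055)]
0.7 [ 0.4827 -0.0415] tool shift from start (x,y,z mm) [  0.     -13.2296  -9.9853]
0.9 [ 0.458  -0.0326] tool shift from start (x,y,z mm) [  0.     -35.1893 -24.2849]
1.1 [ 0.4356 -0.0189] tool shift from start (x,y,z mm) [  0.     -53.8704 -42.6621]
1.3 [ 0.4164 -0.0011] tool shift from start (x,y,z mm) [  0.     -68.5281 -64.3844]
1.5 [0.4011 0.0201] tool shift from start (x,y,z mm) [  0.     -78.5781 -88.5857]
```

```bash
python3 -m handwheel '0 37 -3 0 0 0 0; 0 37 -3 0 0 0 0; 0 0 0 0 0 0 0; 0 0 0 0 0 0 0'
python3 - <<'E'
from h import *
from workcell import cams
fr=frame([0,0,-1],[np.sin(YAW),-np.cos(YAW),0])
p0=door(.68,128,43); go([*p0,.127],fr)
c=cams.camera('top'); cv2.imwrite('pics/top_e.png',cv2.resize(c['color'][110:310,180:500],None,fx=2.4,fy=2.4))
E
```

```text
clock: 14.8
position: [0.4957, -0.0488, 0.269]
ee_rot: [0.443, 0.553, -0.435, 0.555]
ft_force: [-0.2, 0.6, -0.0]
grip_width: -0.002
t 14.8 p [ 0.4957 -0.0488  0.269 ] F [-0.1789  0.5636 -0.0205] grip -0.0023121963618048754 q [ 0.6924  0.0736 -0.7064  1.7047  0.0419  1.3727  0.2101]
shift mm (tool) [142.    0.8   0.5] | 142.0
turn [ 0.0002 -0.0047 -0.0096] deg 0.6  shift after turn [142.    2.2  -0.2]
```

View pics/top_e.png

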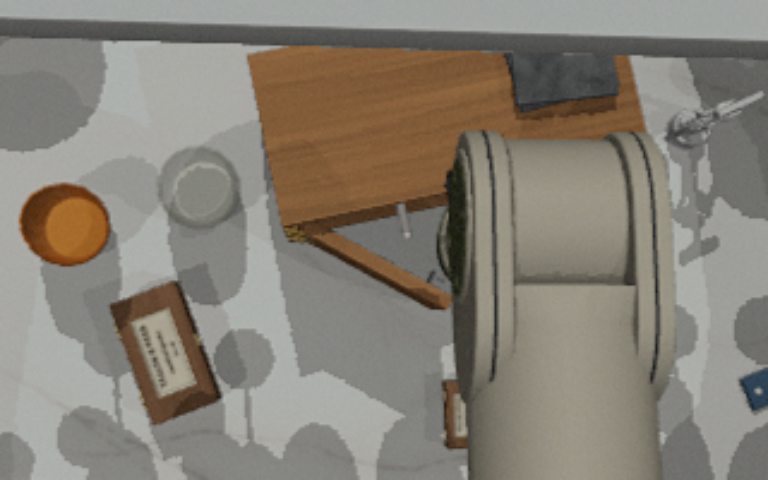

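The door edge at (445,300) is unchanged; the wrist hangs over the gap behind it. Descend.

```bash
python3 -m handwheel '36 0 0 0 0 0 0; 36 0 0 0 0 0 0; 36 0 0 0 0 0 0; 34 0 0 0 0 0 0; 0 0 0 0 0 0 0'
python3 - <<'E'
from h import *
from workcell import cams
fr=frame([0,0,-1],[np.sin(YAW),-np.cos(YAW),0])
go([*door(.68,128,43),.127],fr)
c=cams.camera('scene'); cv2.imwrite('pics/s_f.png',cv2.resize(c['color'][110:310,180:500],None,fx=2.4,fy=2.4))
E
```

```text
clock: 15.35
position: [0.4938, -0.0491, 0.1244]
ee_rot: [0.442, 0.554, -0.438, 0.553]
ft_force: [-0.2, -0.2, -0.6]
grip_width: -0.002
t 15.35 p [ 0.4938 -0.0491  0.1244] F [-0.1545 -0.1615 -0.5971] grip -0.0021514213980408387 q [ 0.6562  0.2076 -0.7035  1.8969  0.1451  1.087   0.1246]
shift mm (tool) [-2.6  4.2 -0. ] | 4.9
turn [-0.0017 -0.0048 -0.0038] deg 0.4  shift after turn [-2.6  4.2  0. ]
```

View pics/s_f.png

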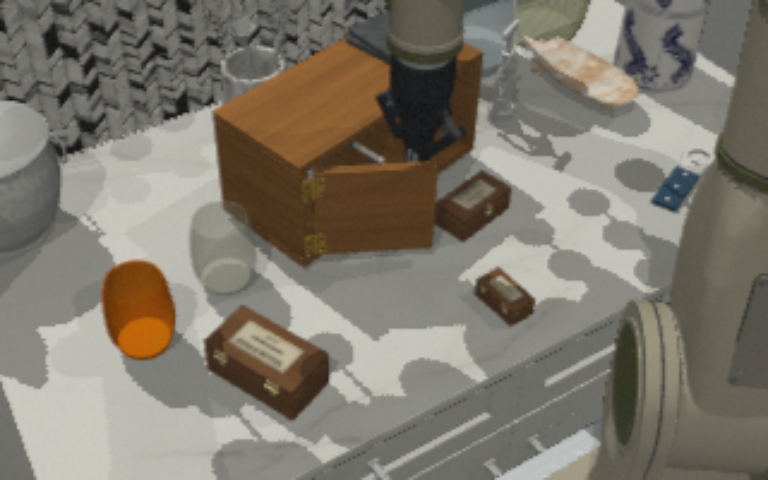

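The fingertips sit behind the door's upper edge. Push along the arc.

```bash
python3 -m handwheel '0 -5 -5 0 0 0 0; 0 -4 -5 0 0 0 0; 0 -11 -7 0 0 0 0; 0 -11 -7 0 0 0 0; 0 -10 -9 0 0 0 0; 0 -9 -9 0 0 0 0; 0 0 0 0 0 0 0'; python3 look.py g
```

```text
clock: 16.1
position: [0.4384, -0.0179, 0.1282]
ee_rot: [0.442, 0.552, -0.436, 0.556]
ft_force: [0.2, -0.5, 0.2]
grip_width: 0.003
t 16.1 p [ 0.4384 -0.0179  0.1282] F [ 0.221  -0.4758  0.1837] grip 0.0029206627314128752 q [ 0.6782  0.0522 -0.7438  2.0307  0.0368  1.0627  0.1486]
shift mm (tool) [108.4  34.9  72.4] | 135.0
top 0.78 z 0.043 [ 496.9 -147. ] [51.8 96.8] 11.4 d hinge 0.233
top 0.71 z 0.056 [400.  220.7] [128.4  71.8] 22.4 d hinge 0.177
top 0.15 z 0.167 [480.5  48.2] [102.5  13.9] 38.6 d hinge 0.051
scene 0.75 z 0.053 [397.2 222.2] [131.   73.9] 22.7 d hinge 0.18
scene 0.68 z 0.028 [340.4 -81.2] [69.5 40.7] 5.8 d hinge 0.241
scene 0.56 z 0.039 [ 492.9 -146.9] [ 55.9 100.9] 13.5 d hinge 0.234
```

View pics/scene_g.png

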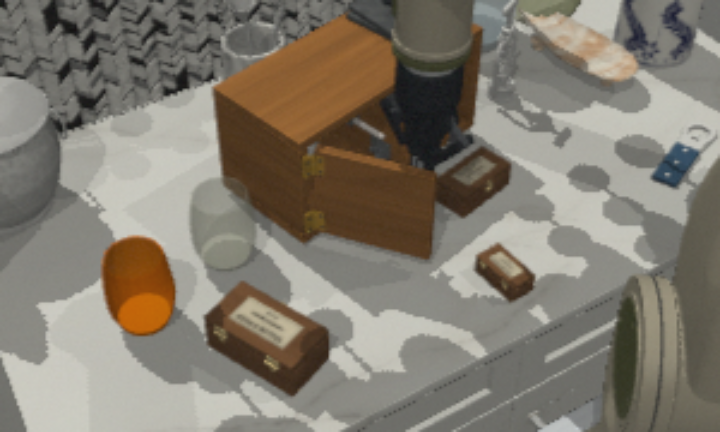

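The door is turning with the finger, box and jigger not involved. Continue to about square.

```bash
python3 -m handwheel '0 -8 -11 0 0 0 0; 0 -7 -11 0 0 0 0; 0 -6 -12 0 0 0 0; 0 -5 -12 0 0 0 0; 0 -2 -6 0 0 0 0; 0 0 0 0 0 0 0; 0 0 0 0 0 0 0'; python3 look.py h;  python3 - <<'E'
from h import *
c=st()
from workcell import cams
for n in ['top','scene']:
    c=cams.camera(n); W=cloud(c)
    m=(W[...,2]>.155)&(W[...,2]<.170)&(W[...,0]<.50)&(W[...,0]>.33)&(W[...,1]>-.0)&(W[...,1]<.13)
    q=W[m][:,:2]; d=q-H; a=np.arctan2(d[:,0],-d[:,1]); far=np.linalg.norm(d,axis=1); print(n,len(q),'angle',YAW-np.percentile(a[far>.08],[10,50,90]))
E
```

```text
clock: 17.0
position: [0.4002, 0.0254, 0.1273]
ee_rot: [0.443, 0.553, -0.436, 0.555]
ft_force: [0.0, -0.2, -0.5]
grip_width: -0.001
t 17.0 p [0.4002 0.0254 0.1273] F [ 0.0275 -0.1749 -0.4865] grip -0.0005108639771727837 q [ 0.6485 -0.0536 -0.7873  2.113  -0.0479  1.0574  0.115 ]
shift mm (tool) [107.6  62.4 123.4] | 175.2
top 0.97 z 0.043 [ 495.9 -147.6] [54.5 97.1] 11.9 d hinge 0.234
top 0.66 z 0.056 [399.6 220.7] [128.4  71.7] 23.2 d hinge 0.177
top 0.59 z 0.032 [351.4 -97.7] [55.9  8. ] 6.0 d hinge 0.246
scene 0.93 z 0.039 [ 493.8 -146.9] [ 54.4 102. ] 13.7 d hinge 0.234
scene 0.74 z 0.053 [397.8 223.3] [132.5  73.9] 23.0 d hinge 0.18
scene 0.54 z 0.028 [341.6 -80.6] [71.1 40.5] 5.4 d hinge 0.24
top 178 angle [1.3807 1.3688 1.3614]
scene 242 angle [1.5442 1.4872 1.3995]
```

View pics/scene_h.png

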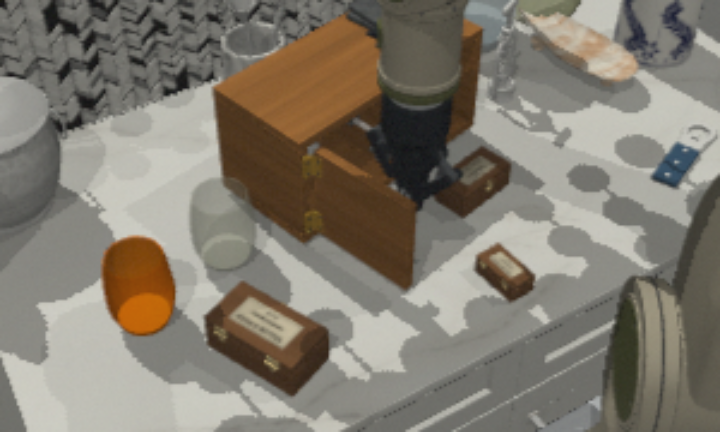

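The door is about 1.5 rad open. Withdraw sideways off the door, then up.

```bash
python3 -m handwheel '0 1 12 0 0 0 0; 0 2 20 0 0 0 0; 0 0 20 0 0 0 0; -40 0 10 0 0 0 0; -40 0 0 0 0 0 0; -40 0 0 0 0 0 0; 0 0 0 0 0 0 0; 0 0 0 0 0 0 0'; python3 -m handwheel '0 0 40 0 0 0 0; 0 0 40 0 0 0 0; 0 0 40 0 0 0 0; 0 0 0 0 0 0 0; 0 0 0 0 0 0 0'; python3 look.py i
python3 - <<'E'
from h import *
from workcell import cams
for n in ['top','scene']:
    c=cams.camera(n); W=cloud(c)
    m=(W[...,2]>.155)&(W[...,2]<.170)&(W[...,0]<.50)&(W[...,0]>.33)&(W[...,1]>-.0)&(W[...,1]<.13)
    q=W[m][:,:2]; d=q-H; a=np.arctan2(d[:,0],-d[:,1]); far=np.linalg.norm(d,axis=1); print(n,len(q),'angle',YAW-np.percentile(a[far>.08],[10,50,90]))
    print([(r['box'],r['conf']) for r in cams.recognise(n,'jigger_mid')][:2],[(r['box'],r['conf']) for r in cams.recognise(n,'tumbler_mid')][:2],[(r['box'],r['conf']) for r in cams.recognise(n,'corkscrew_mid')][:2])
E
```

```text
clock: 18.1
position: [0.4165, -0.0358, 0.2475]
ee_rot: [0.443, 0.552, -0.436, 0.556]
ft_force: [-0.7, -0.6, -0.3]
grip_width: -0.001
clock: 18.6
position: [0.4426, -0.1522, 0.2449]
ee_rot: [0.443, 0.554, -0.436, 0.554]
ft_force: [-0.4, 0.3, -0.0]
grip_width: 0.003
t 18.6 p [ 0.4426 -0.1522  0.2449] F [-0.449   0.3131 -0.0237] grip 0.0031740062675164535 q [ 0.8189  0.0038 -0.573   1.8124 -0.0067  1.3221  0.4757]
shift mm (tool) [225.7  60.8 -58.3] | 240.9
top 0.77 z 0.032 [345.8 -83.2] [65.4 38.4] 3.3 d hinge 0.239
top 0.61 z 0.043 [ 495.5 -146.2] [54.3 93.8] 11.4 d hinge 0.233
top 0.6 z 0.056 [399.7 221.1] [128.4  71.4] 22.3 d hinge 0.178
top 0.53 z 0.103 [565.2 190.6] [69.7 70.6] 88.7 d hinge 0.116
scene 0.9 z 0.053 [397.5 222. ] [131.9  76.2] 21.4 d hinge 0.18
scene 0.86 z 0.039 [ 492.4 -146.3] [ 56.9 100.6] 12.8 d hinge 0.233
scene 0.85 z 0.028 [341.9 -81.3] [70.8 41.5] 0.5 d hinge 0.24
scene 0.31 z 0.16 [444.1  60.7] [149.3  19.8] 15.5 d hinge 0.075
top 382 angle [1.5153 1.4659 1.411 ]
[([282.8, 127.7, 167.3, 146.4], 0.62)] [([191.5, 183.6, 34.5, 37.9], 0.6), ([248.9, 169.8, 34.1, 34.2], 0.59)] [([454.5, 153.0, 45.7, 21.1], 0.82)]
scene 218 angle [1.5433 1.5019 1.4372]
[] [([258.9, 194.1, 27.1, 41.7], 0.88), ([220.1, 215.5, 34.3, 48.3], 0.8)] [([383.1, 138.2, 12.1, 24.7], 0.67)]
```

View pics/top_i.png

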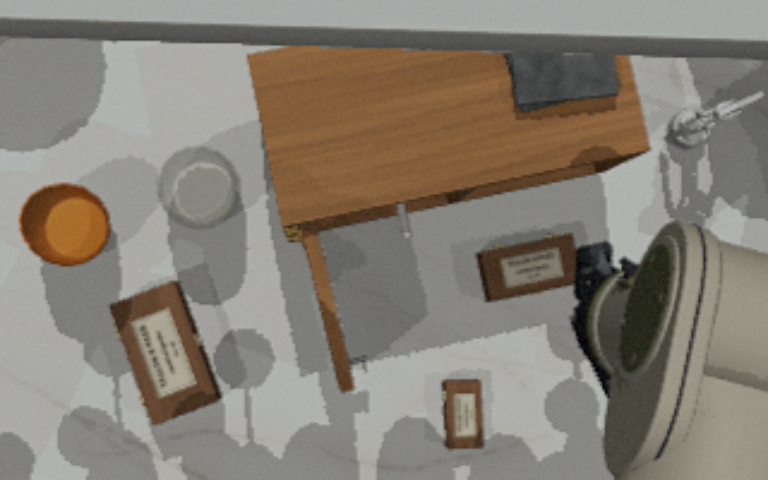

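View pics/scene_i.png

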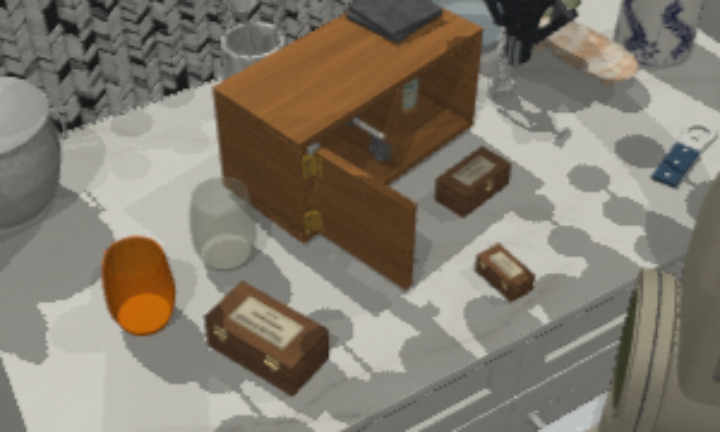

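The door rests open near square at about 1.5 rad. The box lies flat at about 0.233 m from the hinge, the corkscrew and both tumblers are where they were, and the arm is up and free. Handing in.

```bash
python3 -c "
from workcell import hand_in
print(hand_in())"
```

```text
the job is handed in; nothing more can be done
None
```

The cupboard is open for service and I handed the job in at about 19 s of the 51 s allowed; the hand-in reports no verdict.

**What I did:** I slid the middle walnut box along the worktop with two fingertips, pressed the door near its free edge and drew back. It sprang ajar on its own. I then came down behind the door's upper edge and pushed it about square.

**Last checks:**

| Item | Reading |
|---|---|
| Door, wide open | about 1.5 rad in both cameras |
| Walnut box | flat, centre about 0.233 m from the hinge |
| Corkscrew and tumbler | standing where they were at the start |
| Look-alikes (two other boxes, orange tumbler) | not moved |
| Wrist force, arm raised clear | under 0.6 N, which is sensor noise |

**What disagreed or stayed unchecked:**
- **Door ajar angle:** it stood at about 0.65–0.7 rad, more than the 0.4–0.55 described, but inside the 0.2–0.9 limit.
- **Jigger and stopper:** I could not check either one directly. The only jigger detection was a false one covering the whole cupboard, and I never ran a check on the stopper. The fingers stayed in front of the cupboard throughout.

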